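Line up the sample jars by height on the staging rail

ROBOT

A 6-joint arm with a two-finger parallel gripper is mounted at the origin on a cart in front of the work surface, level with it; the furniture and walls round the work are solid. World frame = base frame: x ahead of the robot, y to its left, z up, the work surface at z = 0. Lengths are in m, angles in rad, forces in N, time in s.
With the tool pointing down it reaches from about 0.325 to 0.75 m from the base axis. Payload 7.6 kg.
Tool frame: the origin (TCP) lies between the finger pads; the fingertips stand 25 mm ahead of it and the grasp point (between the pads) lies 6 mm ahead of it; z points along the fingers, y is the line along which they close (so a half turn about z gives the same grasp; the last joint's range is limited). The gripper opens to 85 mm and grips with 20 to 120 N. Pads are 22 mm wide; open, the fingers measure 114 mm over their backs; the gripper's body (76 mm by 85 mm) begins 54 mm behind the grasp point. The pads swing forward as they close: fully open they stand 13 mm farther back than shut.
Start: joints at [1.049, 0.052, 1.401, -0, 1.689, -0.07], TCP at [0.229, 0.472, 0.256] pointing down, gripper open.
Joint ranges: [-2.9, 2.9], [-0.91, 2.17], [0.12, 2.37], [-1.06, 4.2], [0.26, 2.73], [-2.93, 2.93]. Speed limits (rad/s): [2.57, 2.57, 3.01, 3.14, 3.14, 3.14].

INTERFACE

Orientations are given as a unit quaternion [x, y, z, w].
In Python, from cell import * gives the robot as it stands. Calls block until the motion is done:
- move_to(position, orientation): joint-space move of the TCP to a pose.
- move_linear(position, rotation=None, vel=0.15, threshold=None): straight line of the TCP; rotation=None keeps the orientation; vel is the mean speed in m/s. With threshold (N) it stops when the force on the tool has changed by that much, and returns True; else False.
- movej(angles): joint-space move.
- move_gripper(opening): opening from 0.0 (shut) to 1.0 (fully open); the grip force is fixed at half the most; returns when the fingers have stopped.
- hold(seconds).
- inverse_kinematics(position, orientation): joint angles nearest the present ones, or None.
- read_state(): the state.
- camera(name): name is "scene" or "top" or "wrist"; returns a dict with "frame" (400x640x3 uint8, red, green, blue), "vertical_fov" (degrees; the focal length in pixels is half the picture's height over the tangent of half this angle, whatever the lens; pixels are square), "cx", "cy" (the principal point, pixels), "R" (3x3) and "t" (3): a world point X has camera coordinates R X + t; the wrist camera has in their place "tool_from_camera" (4x4, takes a point from camera to tool coordinates, whose origin is the TCP and whose axes are the flange's). Camera axes: x right, y down, z forward; pixel columns grow to the right and rows downward; lengths in m; the calibration is good to about 2 mm. The wrist camera is an equidistant fisheye: a pixel r from the principal point sees the ray r / f radians off the axis. A picture is of the moment at which its call begins: read the wrist's pose just before it. There is no depth.
A pose or a line that the arm cannot do raises IKError and nothing moves.
- finish_job(): hands the job in; it is judged then, once.
The state is a dict: "t": time; "qpos": joint angles; "joint_vel": joint speeds; "joint_efforts": joint torques, N m; "eef_pos": TCP position; "tool_rot": TCP orientation; "force": force on the tool from outside, world axes, zero at the start; "torque": the same for the moment, N m; "gripper_width": opening from 0.0 (shut) to 1.0 (fully open); "grip_force": force on a finger pad.
Only numpy, scipy, OpenCV 4.12 (cv2) and the standard library are available. Lean on these libraries where they do the work, as an engineer would, in place of code of your own. Each camera call takes 0.05 s, during which the arm holds its last target. There are 200 camera calls.

TASK

Line up the four sample jars by height on the four round seats of the staging strip: the shortest on the seat next to the red end block, then each taller one in turn, with the tallest next to the grey end block. Stand each jar upright and centred on its own seat, never let one tip over, and let go of them all at the end.

Things in the scene. Friction and masses are not known exactly. Their poses are not given: they have to be found in the camera images.
- jar_amber_black_mid (a point): small amber bottle with black screw cap, 62 mm tall over the cap, body 26 mm in diameter up to 48 mm high, cap a little narrower; loose, about 0.03 to 0.2 kg, standing upright. The point is its centre: on its axis, half-way up (31 mm above its foot). z is up along its axis; round, so yaw does not matter.
- jar_white_blue_mid (a point): white jar with blue screw cap, 70 mm tall over the cap, body 46 mm in diameter up to 54 mm high, cap a little narrower; loose, about 0.03 to 0.2 kg, standing upright. The point is its centre: on its axis, half-way up (35 mm above its foot). z is up along its axis; round, so yaw does not matter.
- jar_white_red_mid (a point): white jar with red screw cap, 80 mm tall over the cap, body 52 mm in diameter up to 62 mm high, cap a little narrower; loose, about 0.03 to 0.2 kg, standing upright. The point is its centre: on its axis, half-way up (40 mm above its foot). z is up along its axis; round, so yaw does not matter.
- jar_amber_white_mid (a point): amber jar with white screw cap, 85 mm tall over the cap, body 50 mm in diameter up to 66 mm high, cap a little narrower; loose, about 0.03 to 0.2 kg, standing upright. The point is its centre: on its axis, half-way up (42.5 mm above its foot). z is up along its axis; round, so yaw does not matter.
- seat_a_top (a point): one of four alike flat round black seats with a thin white ring, 62 mm in diameter, in a row about 80 mm apart (a, b, c, d in this order along the row) on a low aluminium strip (80 x 420 mm, highest edge 10 mm above the worktop). Fixed. The point is the centre of its flat top, 10 mm above the worktop; z is up, y runs along the row from d towards a, x across it.
- seat_b_top (a point): like seat_a_top: flat round black seat with a white ring, 62 mm in diameter, fixed; the point is the centre of its top, 10 mm above the worktop. (Left of the row a computer tower 0.38 m high stands from x = 0.56 m back, y = 0.16 to 0.33 m.)
- seat_c_top (a point): like seat_a_top: flat round black seat with a white ring, 62 mm in diameter, fixed; the point is the centre of its top, 10 mm above the worktop. (The worktop from x = 0.4 to 0.5 m, y = -0.3 to 0.4 m is free to travel over at heights above 0.1 m.)
- seat_d_top (a point): like seat_a_top: flat round black seat with a white ring, 62 mm in diameter, fixed; the point is the centre of its top, 10 mm above the worktop. (Right of the row a tall microscope stands from x = 0.5 m back, y below -0.32 m; a monitor stands behind.)
- red_stop_top (a point): red end block, 60 x 24 mm and 18 mm high, fixed on the strip at one end of the row, about 66 mm from the nearest seat (a or d, it varies); its long side lies across the row. A like grey block stands at the other end. The point is the centre of its top, 24 mm above the worktop.
Not all that is in view belongs to the job. What is shaped like the part that bears jar_white_red_mid but yellow is not meant. Leave any green look-alike of the part that bears jar_amber_white_mid alone.

How it is judged:
By the outcome, as a careful person would: the job done as asked, in the order asked, and still so for the second after the job is handed in, with the robot touching nothing.
It also fails if it takes over 141 s, if anything falls off the work surface, if the arm or the gripper's body presses on something with over 40 N, if the wrist force passes 120 N, or if a joint passes its speed limit or range.

## Working session

There is one attempt and no reset: what is moved stays moved. The work goes in short steps, each a Python script; the robot and the scene stay as the last script left them, time stands still between calls to the robot, and variables do not carry over. Pictures are saved under pics/ and viewed, at most 14 in all, crops included, and the job is handed in when it is done.

```bash
mkdir -p pics; ls; python3 - <<'E'
from cell import *
import cv2,pickle
d={}
for n in("scene","top"):
    c=camera(n);d[n]=c;cv2.imwrite(f"pics/{n}0.png",c["frame"][:,:,::-1])
    print(n,c["vertical_fov"],c["cx"],c["cy"],c["R"],c["t"])
pickle.dump(d,open("cams.pkl","wb"))
E
```

```text
pics
scene 55.435190927266625 317.2685943010869 207.28880332308762 [[ 0.89835483 -0.43920929 -0.00733519]
 [-0.30261107 -0.60668128 -0.7350948 ]
 [ 0.31841034  0.66259567 -0.67792465]] [-0.39222357  0.31919231  1.04084578]
top 56.25851391156953 319.7005138049268 202.48522609516382 [[ 0.00486645 -0.99996504  0.00680002]
 [-0.9933705  -0.00561516 -0.1148195 ]
 [ 0.11485367 -0.00619617 -0.9933631 ]] [0.18781737 0.54066572 1.15077132]
```

View pics/scene0.png

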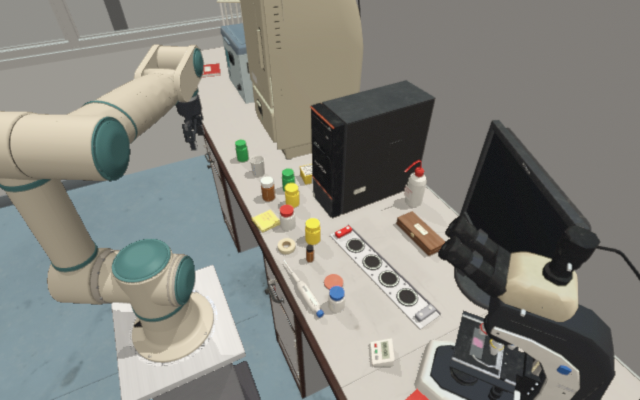

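View pics/top0.png

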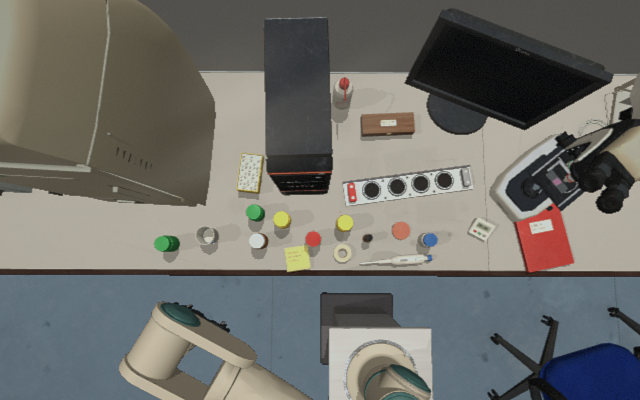

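The red block is at top-view (351,192) and the grey one at (465,177). Jars: amber with white cap (258,241), white with red cap (313,240), small amber with black cap (367,238), white with blue cap (429,240). The yellow ones (282,219) and (345,223) and the green ones (255,212) and (166,243) are look-alikes to leave alone. I'll confirm this in one enlarged crop.

```bash
python3 - <<'E'
import cv2
im=cv2.imread("pics/top0.png")[160:280,230:490]
cv2.imwrite("pics/crop1.png",cv2.resize(im,None,fx=3,fy=3,interpolation=cv2.INTER_CUBIC))
E
```

```text
(no output)
```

View pics/crop1.png

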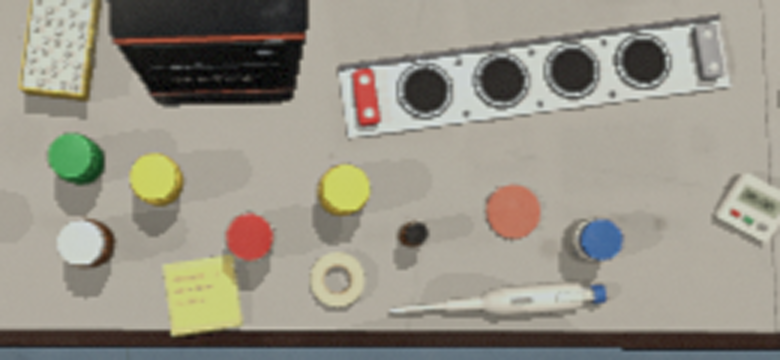

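```bash
cat > h.py <<'E'
import numpy as np, pickle, cv2
from scipy.spatial.transform import Rotation as Rn
def ray2z(c,u,v,z):
    f=200/np.tan(np.radians(c["vertical_fov"])/2); R=np.array(c["R"]);t=np.array(c["t"])
    d=R.T@np.array([(u-c["cx"])/f,(v-c["cy"])/f,1]); o=-R.T@t
    return o+d*(z-o[2])/d[2]
def proj(c,X):
    f=200/np.tan(np.radians(c["vertical_fov"])/2); p=np.array(c["R"])@X+c["t"]
    return f*p[:2]/p[2]+[c["cx"],c["cy"]]
def down(yaw): # tool z down, tool y (closing) at angle yaw+90deg in world xy
    return (Rn.from_euler('z',yaw)*Rn.from_euler('x',np.pi)).as_quat()
E
python3 - <<'E'
from h import *
from cell import read_state
d=pickle.load(open("cams.pkl","rb"));c=d["top"]
P=dict(aw=(83,241,.085),red=(249,236,.080),blk=(413,233,.062),blue=(601,239,.070),a=(425,90,.01),b=(501,80,.01),c=(573,70,.01),d=(642,61,.01),rs=(365,97,.024),gs=(708,52,.024),yel1=(155,180,.08),yel2=(345,189,.08),gr=(75,158,.08))
for k,(u,v,z) in P.items():
    X=ray2z(c,230+(u-1)/3,160+(v-1)/3,z); print(k,X.round(4),"scene px",proj(d["scene"],X).round(1))
s=read_state();print(s["tool_rot"],s["eef_pos"])
im=cv2.imread("pics/scene0.png")[150:330,230:450]
cv2.imwrite("pics/crop2.png",cv2.resize(im,None,fx=3.3,fy=3.3,interpolation=cv2.INTER_CUBIC))
E
```

```text
aw [0.42   0.3759 0.085 ] scene px [266.9 179.9]
red [0.4259 0.2115 0.08  ] scene px [286.2 208.3]
blk [0.4301 0.0454 0.062 ] scene px [308.7 245.1]
blue [ 0.4249 -0.1431  0.07  ] scene px [336.3 290.5]
a [0.5846 0.024  0.01  ] scene px [355.  244.3]
b [ 0.596  -0.0581  0.01  ] scene px [371.4 260.8]
c [ 0.6074 -0.1361  0.01  ] scene px [388.6 277.8]
d [ 0.6177 -0.2111  0.01  ] scene px [406.4 295.6]
rs [0.5746 0.09   0.024 ] scene px [342.6 229.2]
gs [ 0.6254 -0.2774  0.024 ] scene px [423.9 310. ]
yel1 [0.4813 0.3061 0.08  ] scene px [290.4 187.2]
yel2 [0.4733 0.1156 0.08  ] scene px [311.5 222. ]
gr [0.503  0.3867 0.08  ] scene px [287.2 173. ]
[ 2.23981466e-01  9.74593169e-01 -6.48560043e-04 -1.93464954e-04] [0.22908216 0.47214052 0.25556922]
```

View pics/crop2.png

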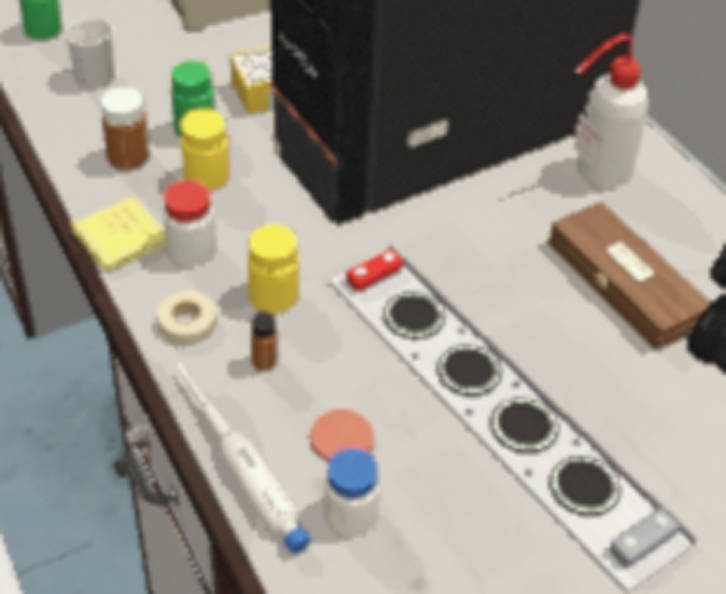

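Positions agree between the two cameras to within a pixel or so. Next I'll take closer looks with the wrist camera.

```bash
cat >> h.py <<'E'
def wpix(c,st,X):
    T=np.linalg.inv(np.array(c["tool_from_camera"]))
    p=Rn.from_quat(st["tool_rot"]).inv().apply(np.array(X)-st["eef_pos"]); p=T[:3,:3]@p+T[:3,3]
    f=200/np.tan(np.radians(c["vertical_fov"])/2); r=np.hypot(p[0],p[1]); th=np.arctan2(r,p[2])
    return np.array([c["cx"],c["cy"]])+f*th*p[:2]/r
def wray(c,st,u,v,z):
    T=np.array(c["tool_from_camera"]); f=200/np.tan(np.radians(c["vertical_fov"])/2)
    m=np.array([u-c["cx"],v-c["cy"]]); r=np.hypot(*m); th=r/f
    d=np.array([*(np.sin(th)*m/r),np.cos(th)]); R=Rn.from_quat(st["tool_rot"])
    d=R.apply(T[:3,:3]@d); o=R.apply(T[:3,3])+st["eef_pos"]
    return o+d*(z-o[2])/d[2]
E
python3 - <<'E'
from h import *
from cell import *
E=dict(aw=(.42,.376,.085),red=(.426,.2115,.08),blk=(.430,.0454,.062),blue=(.425,-.143,.07),a=(.585,.0236,.01),b=(.5959,-.0557,.01),c=(.6069,-.1349,.01),d=(.6179,-.2142,.01))
sv=[]
for i,(p,yaw,ks) in enumerate([((.40,.29,.27),np.pi,["aw","red"]),((.40,-.05,.27),np.pi,["blk","blue"]),((.56,-.09,.28),np.radians(97.9),"abcd")]):
    print(inverse_kinematics(p,down(yaw)))
    move_to(p,down(yaw)); hold(.2); s=read_state(); c=camera("wrist"); sv.append((c,s))
    cv2.imwrite(f"pics/w{i}.png",c["frame"][:,:,::-1])
    print(s["t"],{k:wpix(c,s,E[k]).round(1) for k in ks})
pickle.dump(sv,open("w.pkl","wb"))
ims=[cv2.imread(f"pics/w{i}.png") for i in range(2)]
cv2.imwrite("pics/w01.png",cv2.resize(np.vstack([x[:300] if 0 else x for x in ims]),(480,600)))
print(c["vertical_fov"],c["tool_from_camera"])
E
```

```text
[ 0.55255202 -0.03877349  1.46506258  0.          1.71530356 -1.01824431]
1.2833 {'aw': array([402. , 198.1]), 'red': array([247. , 201.8])}
[-0.21602095 -0.30437005  1.69917729  0.          1.74678541 -1.78681727]
2.8167 {'blk': array([404.2, 199.5]), 'blue': array([236.4, 197.3])}
[-0.22445564  0.16754258  1.22978705  0.          1.74426302 -0.36233665]
4.35 {'a': array([352.9,  74.9]), 'b': array([352. , 138.2]), 'c': array([350.4, 198.5]), 'd': array([348.4, 252. ])}
65.70646984690485 [[-4.89099209e-05 -9.51507044e-01 -3.07626955e-01  7.73405999e-02]
 [ 9.99999960e-01  3.87903854e-05 -2.78971794e-04 -2.94868646e-04]
 [ 2.77376596e-04 -3.07626957e-01  9.51507004e-01 -1.17904967e-01]
 [ 0.00000000e+00  0.00000000e+00  0.00000000e+00  1.00000000e+00]]
```

View pics/w2.png

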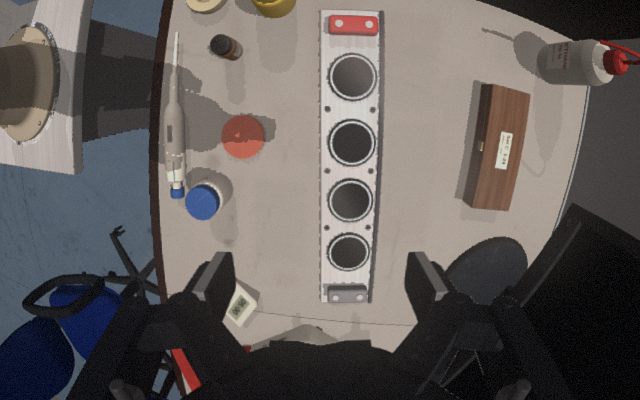

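View pics/w0.png

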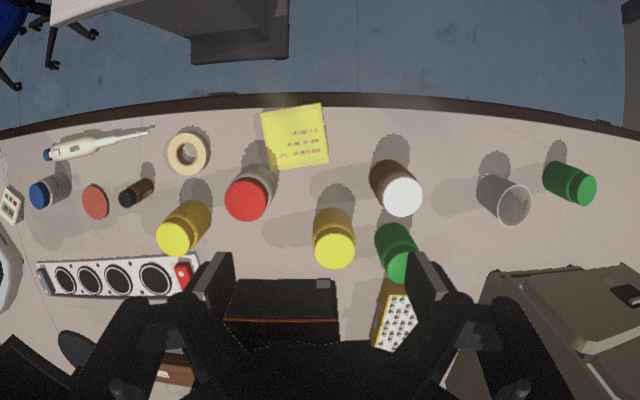

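View pics/w1.png

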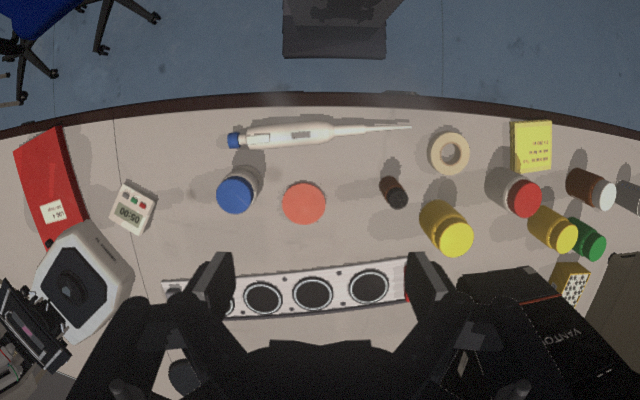

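Wrist views: the seats are at (352,77), (352,142), (351,201), (348,252) with the red block nearest a. Cap centres: white (402,196), red (246,200), black (398,201), blue (235,195). I'll refine with blob centroids.

```bash
python3 - <<'E'
from h import *
d=pickle.load(open("cams.pkl","rb"));sv=pickle.load(open("w.pkl","rb"))
def blob(im,mask,u,v,r=12):
    n,l,s,c=cv2.connectedComponentsWithStats(mask.astype(np.uint8))
    k=[i for i in range(1,n) if np.hypot(*(c[i]-[u,v]))<r and s[i,4]>20]
    return [(c[i],s[i,4]) for i in k]
for nm,fr,fn,pts in [("top",d["top"]["frame"],lambda u,v,z:ray2z(d["top"],u,v,z),[(371.5,190),(397,186),(421,183),(444,180)]),("w",sv[2][0]["frame"],lambda u,v,z:wray(*sv[2],u,v,z),[(352.5,77),(352.5,142),(351,201),(348.5,252)])]:
    g=fr.max(2)
    for p in pts:
        for c,a in blob(fr,g<75,*p): print(nm,p,c.round(1),a,fn(*c,.01).round(4))
def capc(fr,name,p,r):
    h=cv2.cvtColor(fr,cv2.COLOR_RGB2HSV); H,S,V=h[...,0].astype(int),h[...,1],h[...,2]
    m={"red":((H<8)|(H>172))&(S>150)&(V>80),"blue":(H>100)&(H<125)&(S>130),"aw":(S<40)&(V>175),"blk":(V<70)}[name]
    yy,xx=np.mgrid[:400,:640]; return blob(fr,m&(np.hypot(xx-p[0],yy-p[1])<r),*p)
Z=dict(aw=.085,red=.08,blk=.062,blue=.07)
for k,p,w,q in [("aw",(257,240),0,(402,197)),("red",(313,238),0,(246,200)),("blk",(367.5,237.5),1,(398,201)),("blue",(430,239.5),1,(235,195))]:
    for c,a in capc(d["top"]["frame"],k,p,12): print(k,"top",c.round(1),a,ray2z(d["top"],*c,Z[k]).round(4))
    for c,a in capc(sv[w][0]["frame"],k,q,24): print(k,"w",c.round(1),a,wray(*sv[w],*c,Z[k]).round(4))
E
```

```text
top (371.5, 190) [371.4 189.6] 153 [0.5848 0.0237 0.01  ]
top (397, 186) [397.  186.2] 152 [ 0.5965 -0.0593  0.01  ]
top (421, 183) [420.5 183. ] 155 [ 0.6075 -0.1357  0.01  ]
top (444, 180) [444.2 179.9] 148 [ 0.6179 -0.2129  0.01  ]
w (352.5, 142) [351.5 142.6] 1124 [ 0.5962 -0.0613  0.01  ]
w (351, 201) [354.8 198.5] 649 [ 0.6126 -0.1342  0.01  ]
w (348.5, 252) [348.  252.4] 763 [ 0.6175 -0.215   0.01  ]
aw top [254.6 240.6] 207 [0.4182 0.3838 0.085 ]
aw w [403.8 197.3] 1349 [0.4191 0.3779 0.085 ]
red top [312.7 238.6] 161 [0.4251 0.2113 0.08  ]
red w [245.2 200. ] 1321 [0.424  0.2097 0.08  ]
blk top [367.7 237.9] 43 [0.4284 0.0444 0.062 ]
blk w [394.2 193.6] 460 [0.423  0.0329 0.062 ]
blue top [430.  239.5] 122 [ 0.4244 -0.1431  0.07  ]
blue w [232.6 195.8] 786 [ 0.4233 -0.1472  0.07  ]
```

```bash
cat > job.py <<'E'
from h import *
from cell import *
J=dict(aw=(.4195,.377,.042),red=(.4248,.2108,.038),blk=(.4295,.0444,.031),blue=(.424,-.1445,.034))
S=dict(a=(.5848,.0225),b=(.5963,-.0602),c=(.607,-.137),d=(.6177,-.214))
PY=down(np.radians(97.9)); KY=down(np.pi)
def run(j,s,w_open=1.0):
    x,y,g=J[j]; sx,sy=S[s]; H=.235
    move_to((.43,min(y,.2),H),KY) if y>.15 else None
    move_to((x,y,H-.03),KY); move_gripper(w_open)
    move_linear((x,y,g+.006),vel=.12); move_gripper(0.0)
    st=read_state(); print(j,"grip",round(st["gripper_width"]*85,1),"mm",st["grip_force"])
    move_linear((x,y,H),vel=.2)
    if y>.15: move_to((.43,.05,H),PY)
    move_to((sx,sy,H),PY)
    move_linear((sx,sy,g+.006+.01+.008),vel=.15)
    hit=move_linear((sx,sy,g+.006+.01-.003),vel=.02,threshold=4)
    st=read_state(); print("contact",hit,"dz",round((st["eef_pos"][2]-g-.016)*1e3,1),"w",round(st["gripper_width"]*85,1),st["force"])
    move_gripper(1.0); move_linear((sx,sy,H),vel=.2); move_to((.43,.0,H),PY)
    st=read_state(); print("t",st["t"]); 
E
python3 - <<'E'
from job import *
run("aw","d"); c=camera("top")
cv2.imwrite("pics/t1.png",cv2.resize(c["frame"][150:280,230:490,::-1],None,fx=3,fy=3,interpolation=cv2.INTER_CUBIC))
E
```

```text
aw grip 48.4 mm 62.32903611729853
contact True dz 0.8 w 47.8 [-0.77156536  0.55536791  4.99923264]
t 16.3333
```

View pics/t1.png

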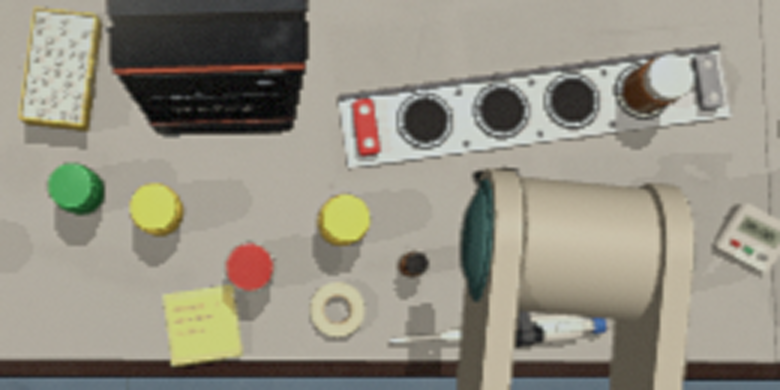

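Amber/white is on seat d with its cap at crop (669,77). I'll check that numerically against the upright projection.

```bash
python3 - <<'E'
from h import *
c=pickle.load(open("cams.pkl","rb"))["top"]
print(((proj(c,np.array([.6177,-.214,.095]))-[230,150])*3+1).round(1), ray2z(c,230+668/3,150+76/3,.095))
E
```

```text
[673.3  76.3] [ 0.61693347 -0.20965709  0.095     ]
```

```bash
python3 - <<'E'
from job import *
run("red","c"); run("blue","b"); run("blk","a")
move_to((.46,-.08,.3),PY); hold(.2); s=read_state(); w=camera("wrist"); pickle.dump((w,s),open("w3.pkl","wb"))
cv2.imwrite("pics/w3.png",cv2.resize(w["frame"][0:330,220:600,::-1],None,fx=1.8,fy=1.8,interpolation=cv2.INTER_CUBIC))
movej([1.049,.052,1.401,0,1.689,-.07]); c=camera("top"); print(read_state()["t"])
pickle.dump(c,open("t2.pkl","wb"))
cv2.imwrite("pics/t2.png",cv2.resize(c["frame"][160:210,330:490,::-1],None,fx=5,fy=5,interpolation=cv2.INTER_CUBIC))
E
```

```text
red grip 50.3 mm 62.7925872837659
contact True dz 0.8 w 50.1 [-1.21228321  0.15233115  4.71993216]
t 26.9667
blue grip 43.6 mm 61.4404419308994
contact True dz 0.7 w 43.1 [-1.47374252 -0.7576819   3.62323157]
t 37.4083
blk grip 24.1 mm 58.88404461904429
contact True dz 0.3 w 24.2 [-0.93276951  0.14618888  5.26074119]
t 47.55
50.5083
```

View pics/t2.png

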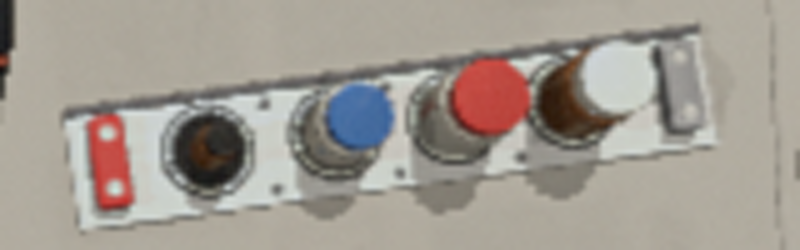

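View pics/w3.png

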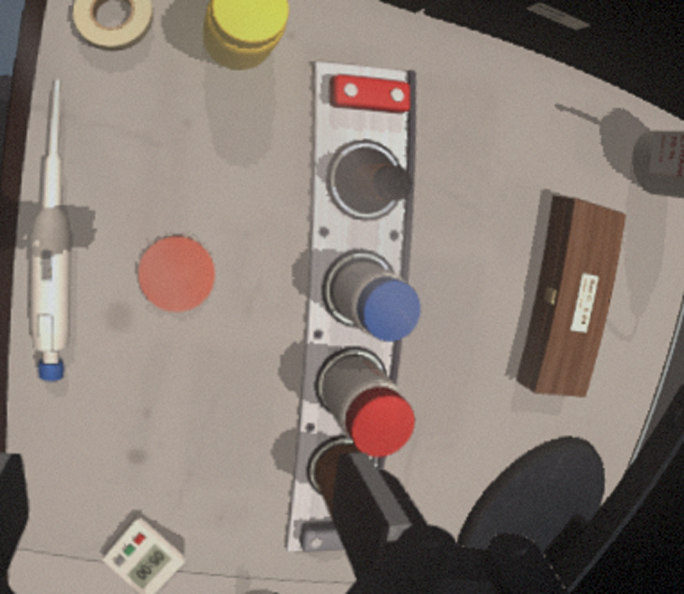

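All four are upright and in order. Next I'll measure the centring from the cap positions, in the top view and from a wrist view over the row.

```bash
python3 - <<'E'
from job import *
sv=[]
c=pickle.load(open("t2.pkl","rb")); sc=camera("scene")
ws=[pickle.load(open("w3.pkl","rb"))]
move_to((.43,.05,.28),PY)
for y in (-.20,-.05):
    move_to((.57,y-.03,.3),PY); hold(.2); s=read_state(); ws.append((camera("wrist"),s))
move_to((.43,.05,.28),PY); movej([1.049,.052,1.401,0,1.689,-.07])
pickle.dump((c,sc,ws),open("all.pkl","wb"))
U=np.array([.137,-.9906])
def fit(fr,name,p,r):
    h=cv2.cvtColor(fr,cv2.COLOR_RGB2HSV); H,S,V=h[...,0].astype(int),h[...,1],h[...,2]
    m={"red":((H<8)|(H>172))&(S>150)&(V>70),"blue":(H>100)&(H<125)&(S>120),"aw":(S<45)&(V>150)}[name]
    yy,xx=np.mgrid[:400,:640]; m=(m&(np.hypot(xx-p[0],yy-p[1])<r)).astype(np.uint8)
    cs=max(cv2.findContours(m,0,1)[0],key=cv2.contourArea,default=None)
    if cs is None or len(cs)<5: return None
    # convex hull ellipse
    return cv2.fitEllipse(cs) if len(cs)>=5 else None
for j,s,h in [("aw","d",.095),("red","c",.09),("blue","b",.08)]:
    X=np.array([*S[s],h])
    for nm,fr,pf,rf,r in [("top",c["frame"],lambda X:proj(c,X),lambda u,v:ray2z(c,u,v,h),13)]+[("w%d"%i,w[0]["frame"],lambda X,w=w:wpix(*w,X),lambda u,v,w=w:wray(*w,u,v,h),38) for i,w in enumerate(ws)]:
        p=pf(X); e=fit(fr,j,p,r)
        if e is None: print(j,nm,p.round(),"none"); continue
        d=(rf(*e[0])-X)[:2]*1e3; print(j,nm,p.round(1),np.round(e[0],1),np.round(e[1],1),"err mm x,y",d.round(1))
for i in (1,2): cv2.imwrite(f"pics/w{3+i}.png",ws[i][0]["frame"][...,::-1])
cv2.imwrite("pics/w45.png",cv2.resize(np.hstack([w[0]["frame"][0:330,200:500,::-1] for w in ws[1:]]),(800,440),interpolation=cv2.INTER_CUBIC))
E
```

```text
aw top [454.1 175.1] [456.2 176.6] [19.3 19.8] err mm x,y [-4.7 -6.1]
aw w0 [425.3 290.1] [450.2 271.2] [11.6 46.8] err mm x,y [26.5 31.3]
aw w1 [365.7 165.1] [368.  167.6] [54.5 75.7] err mm x,y [ 2.9 -2.2]
aw w2 [343.7 281.7] [343.3 284. ] [65.6 66.8] err mm x,y [ 0.1 -3.5]
red top [428.2 178.7] [427.5 179. ] [14.  14.5] err mm x,y [-1.   2.3]
red w0 [433.3 235.2] [432.1 235.8] [30.3 36. ] err mm x,y [-1.5 -0.9]
red w1 [366.9  92.4] [357.1 102.1] [15.3 38.4] err mm x,y [ -8.7 -12. ]
red w2 [345.4 222.7] [345.2 224.3] [33.8 39.2] err mm x,y [ 0. -2.]
blue top [402.2 182.6] [401.4 182.9] [11.5 11.7] err mm x,y [-1.   2.5]
blue w0 [438.  171.2] [427.9 184.4] [0.  0.7] err mm x,y [ -8.9 -17.7]
blue w1 [365.8  23.7] [379.3  17.8] [ 1.7 10.1] err mm x,y [13.7 10. ]
blue w2 [346.3 154.3] [345.8 154.9] [33.8 34.2] err mm x,y [-0.4 -0.8]
```

View pics/w45.png

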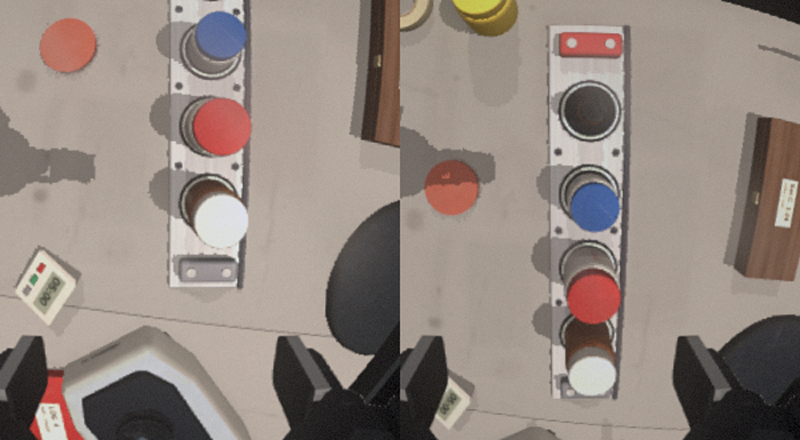

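```bash
python3 - <<'E'
from job import *
c,sc,ws=pickle.load(open("all.pkl","rb"))
a=np.linspace(0,2*np.pi,60)
def tile(fr,pf,s,r,h,k,size=400):
    X=np.array([*S[s],h/2]); p0=pf(X); n=size/k
    M=np.array([[k,0,size/2-k*p0[0]],[0,k,size/2-k*p0[1]]])
    im=cv2.warpAffine(np.ascontiguousarray(fr[...,::-1]),M,(size,size),flags=cv2.INTER_CUBIC)
    for rr,hh,col in((.031,.01,(0,255,0)),(r,h+.01,(255,0,255))):
        q=np.array([pf(np.array([S[s][0]+rr*np.cos(t),S[s][1]+rr*np.sin(t),hh]))for t in a])
        cv2.polylines(im,[np.round((q@M[:,:2].T+M[:,2])*16).astype(np.int32)],True,col,1,shift=4)
    return im
tf=lambda X:proj(c,X)
w=lambda i:(lambda X:wpix(*ws[i],X))
sf=lambda X:proj(sc,X)
o=np.vstack([np.hstack([tile(c["frame"],tf,"d",.023,.085,8,300),tile(ws[1][0]["frame"],w(1),"d",.023,.085,4,300)]),
 np.hstack([tile(c["frame"],tf,"a",.0115,.062,8,300),tile(ws[2][0]["frame"],w(2),"a",.0115,.062,4,300)])])
cv2.imwrite("pics/ov.png",o)
E
```

```text
(no output)
```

View pics/ov.png

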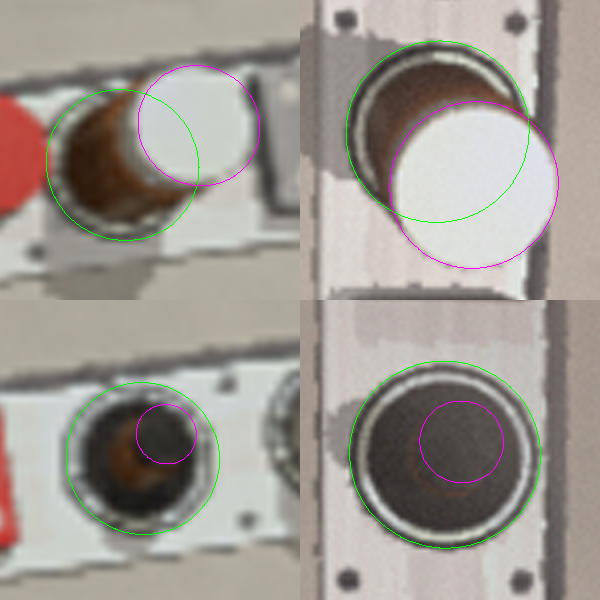

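The overlays show the jars on seats d and a sitting within about 1–2 mm of the seat centres. Seats b and c measured about 1 mm. The gripper is open and well clear, so I'm handing in.

```bash
python3 -c "
from cell import *
print(read_state()['t']); print(finish_job())"
```

```text
57.1083
the job is handed in; nothing more can be done
None
```

I handed the job in at 57 s of the 141 s allowed: from the red end block to the grey one stand the amber/black, white/blue, white/red and amber/white jars, all upright and released, each within about 1–2 mm of its seat centre by camera.

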